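# Load the charged battery stick into the emergency lantern

## Task

Lights-out is coming: take the charged (green) battery stick from the charger and load it into the orange lantern, flat end first against the spring contact and then button end down behind the tail wall, so that it lies fully home. Then push the lantern's toggle lever right over to on. Leave the red stick in the charger and do not disturb the other things on the desk.

Things in the scene. Friction and masses are not known exactly. Their poses are not given: they have to be found in the camera images.
- green_cell: the charged battery stick: green cylinder 32 mm thick, 120 mm long, 0.15 to 0.3 kg, with a black band and a brass button (14 mm wide, 5 mm long, part of the 120) at its + end and a flat steel - end. Origin in its middle on its axis; its x axis runs along it to the button. It starts in one of the charger's cradles, sloping 35 degrees, button end up
- green_cell_button (a point): the tip of the green stick's brass button, on its axis, 60 mm from its middle
- red_cell: the flat battery stick: the same but red; origin and axes as the green one. It starts in the other cradle and stays there
- charger: white two-bay charger, fixed, base 160 (x) x 196 (y) x 10 mm. Origin under its middle on the desk; x points level towards the upper ends of the sticks, z up. Two grey cradles side by side slope up towards +x at 35 degrees. The light bar over their upper ends blocks a gripper coming straight down: come in leaning, about square to the stick, and lift it out square to its slope
- cradle_a (a point): middle of a stick in the left cradle: charger frame (0, 45, 66) mm. A stick lies on a 20 mm wide bed, its low end at a stop 8 mm thick, 12 mm higher than the axis. Cheeks 5 mm thick, 2 mm off the stick, 6 mm higher than the axis, stand beside it from 18 to 62 mm below its middle and 34 to 60 mm above its middle; fingers fit between these, 18 below to 34 above
- cradle_b (a point): the same for the right cradle: charger frame (0, -45, 66) mm
- light_bar (a point): middle of the underside of the charger's white light bar: charger frame (50, 0, 155) mm. The bar spans x 28 to 72 mm and y -98 to 98 mm, is 16 mm thick, and stands on posts (20 x 12 mm) at x 62, y +-92 mm
- lantern: orange emergency lantern, fixed, bay open upwards; base x -100 to 95, 100 mm wide, 20 mm high. Origin on the desk; x along the bay from lamp head to tail wall, z up. Head: x -100 to -70, 90 mm wide; tunnel: x -70 to -30, 60 mm wide; both 91 mm high. Switch shelf, 20 mm high: x -90 to 0, y 45 to 105. The opening between tunnel and tail wall is 100 mm, shorter than the stick
- bay (a point): the stick's middle when home: lantern frame (10, 0, 46) mm, axes as the lantern, button to +x. The stick lies on rests 30 mm above the desk (x -70 to -22 and 50 to 70), between cheeks 40 mm apart and 50 mm high (x -30 to -22 and 50 to 72; 8 mm thick). From x -22 to 50 there is free room beside it for fingers, down to the base, 20 mm high
- bay_tail (a point): where the button touches the brass patch on the tail wall: lantern frame (70, 0, 46) mm
- tail_wall (a point): middle of the top of the tail wall: lantern frame (75, 0, 96) mm; the wall is 10 mm thick (inner face x 70) and 36 mm wide
- bay_mouth (a point): middle of the lower edge of the tunnel's roof at its open end: lantern frame (-30, 0, 83) mm. The tunnel is 40 mm wide, its floor 30 mm and its roof 83 mm above the desk (roof 8 mm thick); the spring contact plate is inside
- contact (a joint): travel of the copper spring contact plate towards the head, m: 0 free (face at lantern x -42 mm), 0.018 fully pressed; 0.6 N per mm. A stick at home keeps it at 0.008; to get the button down past the tail wall press it beyond 0.009, and it then pushes the stick back against the wall. Plate 32 mm wide, 30 to 65 mm above the desk
- switch (a joint): the lantern's toggle lever, rad: 0 fully off (leans 0.5 rad to the lantern's -x), 1.0 fully on (leans 0.5 rad to its +x); stays where it is left, light to push (about 1.2 N at the ball). Pivot at lantern frame (-45, 75, 42) mm, axis along the lantern's y; block under it 70 x 50 mm, top 45 mm above the desk
- switch_tip (a point): centre of the lever's red ball (26 mm across), 50 mm from its pivot
- cup: a blue ceramic cup, open at the top, 68 mm across, 85 mm tall; origin under its middle; a bystander
- phone: a black phone lying flat, 150 x 72 x 9 mm (long way along its x); origin under its middle; a bystander
- eyeglass_case: a blue spectacle case, 60 x 155 x 45 mm (long way along its y); origin under its middle; a bystander
- water_bottle: a clear water bottle with a blue label, standing, 66 mm across, 200 mm tall; origin under its middle; a bystander
- photo_frame: a white picture frame lying flat, 210 x 160 x 18 mm; origin under its middle; a bystander
- notebook: a blue notebook lying flat, 210 x 150 x 22 mm; origin under its middle; a bystander
- cream_jar: a jar of hand cream, standing, 56 mm across, 100 mm tall; origin under its middle; a bystander
Things that resemble listed ones, but are neither listed nor needed, are in the scene too. Of the things like the green_cell, leave any that is white; of the rest the larger one is meant.

How it is judged:
By the outcome, as a careful person would: the job done as asked, in the order asked, and still so for the second after the job is handed in, with the robot touching nothing.
It also fails if it takes over 56 s, if anything falls off the work surface, if the arm or the gripper's body presses on something with over 40 N, if the wrist force passes 120 N, or if a joint passes its speed limit or range.

## Robot

A 6-joint arm with a two-finger parallel gripper is mounted at the origin on the work surface. World frame = base frame: x ahead of the robot, y to its left, z up, the work surface at z = 0. Lengths are in m, angles in rad, forces in N, time in s.
With the tool pointing down it reaches from about 0.375 to 0.9 m from the base axis. Payload 3.1 kg.
Tool frame: the origin (TCP) lies midway between the tips of the shut fingers; the grasp point (between the pads) lies 19 mm behind it; z points along the fingers, y is the line along which they close (so a half turn about z gives the same grasp; the last joint's range is limited). The gripper opens to 87 mm and grips with 3 to 60 N. Pads are 19 mm wide; open, the fingers measure 117 mm over their backs; the gripper's body (75 mm by 190 mm) begins 51 mm behind the grasp point.
Start: joints at [-1.498, 0.527, 1.433, -0, 1.181, -0.178], TCP at [0.155, -0.605, 0.223] pointing down, gripper open.
Joint ranges: [-3.08, 3.08], [-0.75, 2.2], [0.22, 2.44], [-1.43, 4.57], [0, 2.65], [-2.85, 2.85]. Speed limits (rad/s): [2.79, 2.79, 3.14, 3.14, 3.14, 3.14].

## Interface

Orientations are given as a unit quaternion [x, y, z, w].
In Python, from rig import status, imaging, order gives the robot as it stands.
- The arm moves only by the tool arm_command, never from a script. Its argument "deltas" is one flat list of numbers, 5 for each row, row after row: the opening, from -1 (shut) to 1 (fully open), so that 0 is half open, then the shift along the tool's x, y, z in m, then the turn about the tool's z in rad. In form: [gripper, tx, ty, tz, roll, gripper, tx, ty, tz, roll, ...]. A call has 1 to 12 rows; each row shifts and turns the commanded pose from where the row before left it, along the tool's axes as they then stand; what a row does not reach is not made up. A row lasts 1/8 s, in which the tool goes at most 62.5 mm and 10.7 degrees, less where a joint would pass 70% of its speed; a pose out of reach is approached as far as the arm can. A call with a gripper value outside its range is refused whole. The fingers move at their own pace and stop on an object; "newtons" is the grip in N (left out, the last holds). Time passes only in rows, so rows that do not move let the fingers close. It gives the time, the measured TCP pose, the force, the opening and the grip force at its end, in the units of the state.
- status.get_obs(): the state, without advancing time (a new reading comes with each control period).
- imaging.camera(name): name is "side" or "top"; returns (picture, depth): 384x512x3 uint8, red, green, blue; 384x512 float32, m along the optical axis (not along the pixel's ray), 0 where there is no reading.
- imaging.camera_params(name): a dict with "intrinsics" (3x3 intrinsics, pixels), "camera_from_world" (4x4, takes a point from world to camera coordinates). Camera axes: x right, y up, looking along -z (the intrinsics and any distortion apply to the point x, -y, -z); pixel columns grow to the right and rows downward; lengths in m; the calibration is good to about 2 mm. A picture is of the moment at which its call begins. camera_params takes no time and is no camera call.
- order.hand_in(): hands the job in; it is judged then, once.
The state is a dict: "time": time; "q": joint angles; "joint_velocities": joint speeds; "joint_torque": joint torques, N m; "position": TCP position; "tool_rot": TCP orientation; "ft_force": force on the tool from outside, world axes, zero at the start; "moment": the same for the moment, N m; "grip_width": finger opening in m; "grip_force": force on a finger pad.
Only numpy, scipy, OpenCV 4.12 (cv2) and the standard library are available. Lean on these libraries where they do the work, as an engineer would, in place of code of your own. Each camera call takes 0.05 s, during which the arm holds its last target. There are 200 camera calls.

## Working session

There is one attempt and no reset: what is moved stays moved. The work goes in short steps, Python scripts to look and compute and a tool call to move; the robot and the scene stay as the last step left them, time stands still between calls to the robot, and variables do not carry over. Pictures are saved under pics/ and viewed, at most 10 in all, crops included, and the job is handed in when it is done.

Besides the shell and the picture viewer there is one more tool, called after "Request:" as name(argument=value, ...) on one line, values as JSON. arm_command: Moves the arm, as the interface text tells. Its arguments: {"type":"object","properties":{"deltas":{"type":"array"},"newtons":{"type":"number"}},"required":["deltas"]}

```bash
mkdir -p pics; ls
python3 - <<'E'
from rig import status, imaging
import cv2, numpy as np
for n in ("side","top"):
    p,d=imaging.camera(n); cv2.imwrite(f"pics/{n}0.png",cv2.resize(p[:,:,::-1],(800,600),interpolation=cv2.INTER_CUBIC)); np.savez(f"{n}0.npz",p=p,d=d)
    c=imaging.camera_params(n); print(n,{k:np.round(v,4).tolist() if hasattr(v,'__len__') else v for k,v in c.items()}, d.min(),d.max())
print(status.get_obs())
E
```

```text
pics
side {'intrinsics': [[394.267, 0.0, 258.0123], [0.0, 394.267, 183.7498], [0.0, 0.0, 1.0]], 'camera_from_world': [[0.9914, -0.1306, -0.0114, -0.5793], [0.0999, 0.6968, 0.7103, -0.157], [-0.0848, -0.7053, 0.7038, -1.3002], [0.0, 0.0, 0.0, 1.0]]} 0.0 3.3909128
top {'intrinsics': [[464.1386, 0.0, 257.5365], [0.0, 464.1386, 199.5947], [0.0, 0.0, 1.0]], 'camera_from_world': [[0.0002, -0.9999, -0.0152, 0.0263], [0.9927, -0.0016, 0.1209, -0.6103], [-0.1209, -0.0151, 0.9926, -1.9877], [0.0, 0.0, 0.0, 1.0]]} 0.0 3.0323615
{'time': 0.1, 'q': array([-1.49850784e+00,  5.28423680e-01,  1.43376378e+00, -3.84195246e-05,
        1.18141529e+00, -1.78490110e-01]), 'joint_velocities': array([ 0.0002057 , -0.0024552 , -0.00228157, -0.00020228, -0.00134082,
        0.00203369]), 'joint_torque': array([-4.08207907e-04, -4.40986526e+01, -1.77150536e+01,  6.34172140e-02,
        5.33880503e-02, -4.49851484e-05]), 'position': array([ 0.15507411, -0.60477176,  0.22164179]), 'tool_rot': array([ 9.92147641e-01,  1.25068172e-01,  3.56043357e-05, -1.00457366e-03]), 'ft_force': array([-0.53707817, -0.05302762, -0.61677185]), 'moment': array([-0.0065443 , -0.07335266,  0.00552656]), 'grip_force': 0.0, 'grip_width': 0.08693355150561724}
```

View pics/side0.png

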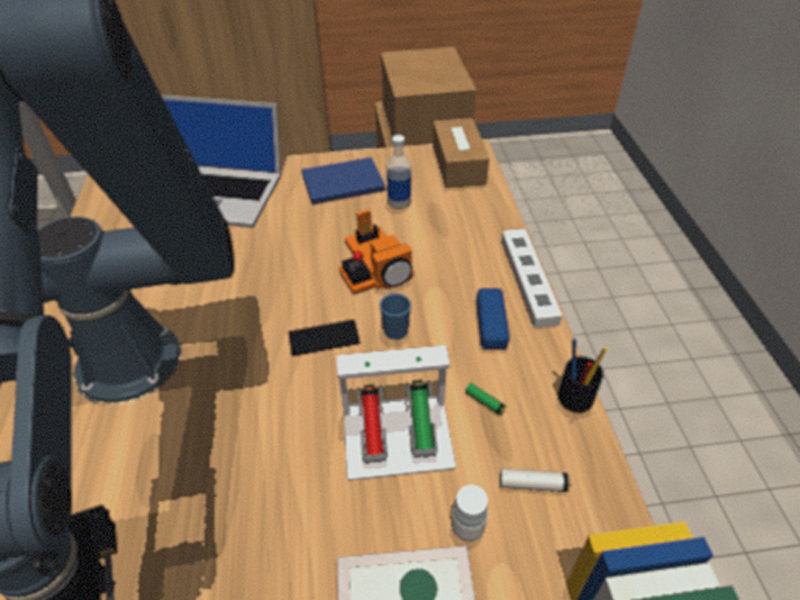

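View pics/top0.png

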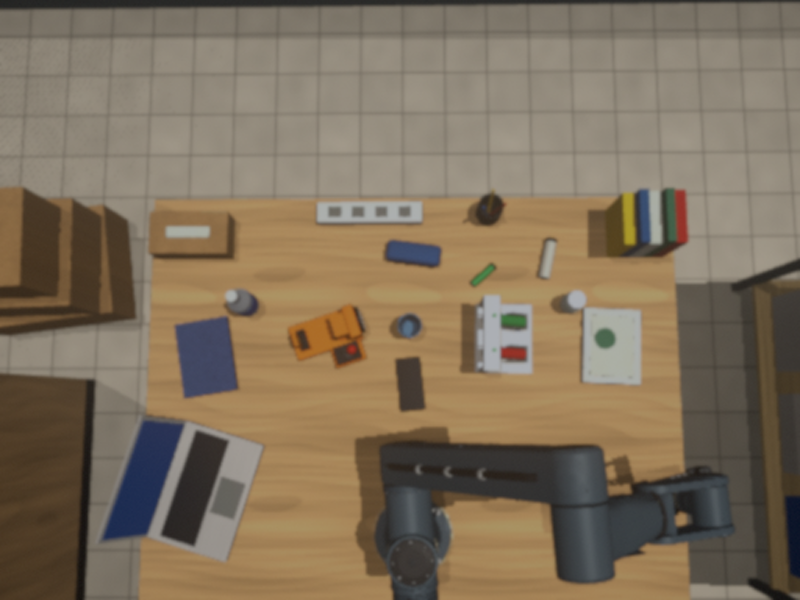

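The side view shows the charger with the red stick at px (372,424) and the green one at (422,418), below the white bar at (393,362). The orange lantern is at (378,258) with its red ball at (357,256). In the top view the charger is at (505,338) and the lantern at (327,332), with its head at (350,322) and its tail at (295,340). The charger's x and the lantern's x both point roughly along world +y. Next I'll take measurements from both views.

```bash
cat > h.py <<'E'
import numpy as np, cv2
from rig import imaging, status
def cloud(n,p,d):
    c=imaging.camera_params(n); K=c["intrinsics"]; T=np.linalg.inv(c["camera_from_world"])
    v,u=np.mgrid[:384,:512]; x=(u-K[0][2])/K[0][0]*d; y=-(v-K[1][2])/K[1][1]*d
    P=np.stack([x,y,-d],-1)@T[:3,:3].T+T[:3,3]; P[d<=0]=np.nan
    return P
def grab(n):
    p,d=imaging.camera(n); return p,cloud(n,p,d)
def rect(P):
    (c,s,a)=cv2.minAreaRect((P[:,:2]*1000).astype(np.float32)); return np.round(c,1),np.round(s,1),round(a,2)
E
cat > m1.py <<'E'
from h import *
for n in("side","top"):
    z=np.load(n+"0.npz"); p=z["p"]; P=cloud(n,p,z["d"]); hsv=cv2.cvtColor(p,cv2.COLOR_RGB2HSV).astype(int)
    H,S,V=hsv[...,0],hsv[...,1],hsv[...,2]; X,Y,Z=P[...,0],P[...,1],P[...,2]
    ch=(X>.4)&(X<.75)&(Y>-.4)&(Y<-.1); la=(X>.4)&(X<.75)&(Y>.08)&(Y<.42)
    def rep(k,m):
        Q=P[m]; 
        if len(Q)>5: print(n,k,len(Q),"rect",*rect(Q),"z",np.round(np.percentile(Q[:,2],[2,50,98])*1000,1),"med",np.round(np.median(Q,0)*1000,1))
    rep("bar",ch&(S<70)&(V>120)&(Z>.15)&(Z<.19)); rep("base",ch&(S<70)&(V>120)&(Z>.003)&(Z<.02))
    for k,m in(("green",ch&(abs(H-60)<15)&(S>110)&(Z>.03)&(Z<.14)),("red",ch&((H<8)|(H>172))&(S>130)&(Z>.03)&(Z<.14))):
        rep(k,m); Q=P[m]; c=Q.mean(0); u=np.linalg.svd(Q-c,full_matrices=0)[2][0]; print("   dir",np.round(u*np.sign(u[2]),3),"slope",np.degrees(np.arcsin(abs(u[2]))).round(1),"yaw",np.degrees(np.arctan2(u[1],u[0])).round(1))
    o=la&(H>4)&(H<16)&(S>190)&(V>90)
    rep("orange",o&(Z>.01)); rep("or top",o&(Z>.08)&(Z<.1)); rep("or base",o&(Z>.014)&(Z<.026))
    rep("ball",la&((H<3)|(H>175))&(S>180)&(Z>.05)); rep("ball2",la&((H<4)|(H>172))&(S>150)&(Z>.05)&(X<.56))
    rep("cup",(X>.45)&(X<.65)&(Y>-.06)&(Y<.1)&(Z>.02)&(Z<.12))
    im=cv2.resize(p[:,:,::-1][(slice(110,210),slice(190,290)) if n=="side" else (slice(180,250),slice(170,360))],None,fx=8 if n=="side" else 4.2,fy=6 if n=="side" else 4.2,interpolation=2)
    if n=="side": cv2.imwrite("pics/lan.png",cv2.resize(p[:,:,::-1][125:195,205:275],(560,560),interpolation=2))
E
python3 m1.py
```

```text
side bar 1057 rect [ 540.5 -207.3] [ 48.6 194.2] 87.94 z [160.  171.7 175.3] med [ 538.7 -212.5  171.7]
side base 2059 rect [ 599.3 -275.3] [193.7 333.3] 80.81 z [ 6.2 11.1 15.3] med [ 537.6 -279.    11.1]
side green 373 rect [ 582.9 -269.2] [92.9 28.7] 88.83 z [ 44.4  73.2 103.8] med [ 581.7 -272.4   73.2]
   dir [0.004 0.817 0.576] slope 35.2 yaw 89.8
side red 392 rect [ 493.4 -264.3] [100.3  29.2] 87.78 z [ 43.6  74.1 104.5] med [ 493.2 -269.5   74.1]
   dir [0.019 0.819 0.574] slope 35.0 yaw -91.3
side orange 760 rect [526.9 229. ] [145.7 194.7] 17.4 z [13.9 64.9 96.2] med [538.8 184.7  64.9]
side or top 326 rect [534.2 217.8] [107.6 182.7] 30.22 z [81.8 91.9 97.3] med [567.3 175.3  91.9]
side or base 280 rect [514.7 231.6] [214.6 100.5] 83.81 z [15.1 20.8 25.4] med [519.3 231.8  20.8]
side ball 20 rect [500.8 156.4] [12.3 15.7] 34.63 z [ 88.   96.1 102.8] med [500.1 156.4  96.1]
side ball2 25 rect [501.1 156.4] [12.7 16. ] 26.08 z [ 87.8  97.5 104.7] med [500.3 157.   97.5]
side cup 450 rect [570.3   6.4] [69.  65.9] 71.35 z [24.9 63.  87.6] med [569.3  -1.8  63. ]
top bar 524 r
[... 169 characters left out ...]
40.2 -283.4    9.8]
top green 66 rect [ 637.7 -237.3] [178.4  54.2] 35.58 z [30.9 67.7 91.2] med [ 584.2 -275.6   67.7]
   dir [-0.798 -0.575  0.179] slope 10.3 yaw -144.2
top red 92 rect [ 493.  -275.1] [26. 69.] 2.78 z [40.1 68.3 97.5] med [ 493.4 -276.7   68.3]
   dir [0.008 0.793 0.609] slope 37.5 yaw -90.6
top orange 387 rect [546.6 241.3] [133.2 199.4] 3.99 z [ 11.6  27.5 100.9] med [550.8 222.1  27.5]
top or top 145 rect [563.1 230.3] [181.6 118.2] 83.57 z [81.  90.8 99.6] med [571.6 180.6  90.8]
top or base 163 rect [547.8 245. ] [ 98.4 181. ] 18.43 z [14.3 20.  25.1] med [540.4 269.6  20. ]
top cup 100 rect [542.9  11.5] [ 65.  163.3] 82.34 z [22.  75.7 93.5] med [583.2   8.4  75.7]
```

```bash
ls pics
```

```text
lan.png
side0.png
top0.png
```

```bash
cat > m2.py <<'E'
from h import *
R={}
for n in("side","top"):
    z=np.load(n+"0.npz"); p=z["p"]; P=cloud(n,p,z["d"]); hsv=cv2.cvtColor(p,cv2.COLOR_RGB2HSV).astype(int)
    H,S,V=hsv[...,0],hsv[...,1],hsv[...,2]
    X,Y,Z=P[...,0],P[...,1],P[...,2]
    o=((H>3)&(H<14)&(S>170)&(V>80)&(X>.4)&(X<.7)&(Y>.08)&(Y<.42)).astype(np.uint8)
    k,l,s,c=cv2.connectedComponentsWithStats(o); i=1+np.argmax(s[1:,4]); o=l==i; print(n,"comp",s[i])
    Q=P[o]; R[n]=Q
    T=Q[(Q[:,2]>.082)&(Q[:,2]<.105)]; hd=T[T[:,1]<.26]; tw=T[T[:,1]>.26]
    for k,A in(("head+tunnel top",hd),("tailwall",tw)):
        if len(A)>4: print(k,len(A),rect(A),"z",np.median(A[:,2]).round(4))
    B=Q[(Q[:,2]>.012)&(Q[:,2]<.028)]; print("base",len(B),rect(B)); print("all",rect(Q))
    # dark lens/black edges + any point above 0.08 near lantern regardless of colour
    A=P[(X>.45)&(X<.65)&(Y>.1)&(Y<.36)&(Z>.08)&(Z<.12)]; print("all high",rect(A))
    r=((H<4)|(H>174))&(S>150)&(X>.4)&(X<.56)&(Y>.1)&(Y<.3)
    print("ball",r.sum(),np.round(np.median(P[r],0)*1000,1),"px",np.round(np.argwhere(r).mean(0)[::-1],1))
    x=((H>50)&(H<70)&(S>110)&(X>.55)&(X<.62)&(Y>-.33)&(Y<-.2)&(Z>.03)); print("green",x.sum(),"rows/cols",np.argwhere(x).min(0),np.argwhere(x).max(0))
E
python3 m2.py
```

```text
side comp [217 146  46  42 712]
head+tunnel top 283 (array([556.5, 177.1]), array([116.2,  76.4]), 22.75) z 0.0919
base 299 (array([514.5, 235.9]), array([216.6, 106.1]), 82.56)
all (array([527.2, 228.4]), array([146.7, 201.3]), 16.94)
all high (array([533.9, 214.8]), array([126.4, 191.1]), 28.64)
ball 26 [500.1 157.1  96.1] px [228.1 163.8]
green 368 rows/cols [229 263] [286 276]
top comp [222 221   6   5  24]
head+tunnel top 24 (array([503.9, 164. ]), array([17.4, 21.7]), 0.17) z 0.0988
base 0 (array([0., 0.]), array([0., 0.]), 0.0)
all (array([503.9, 164. ]), array([17.4, 21.7]), 0.17)
all high (array([566.5, 229.3]), array([181. , 130.8]), 82.03)
ball 2 [503.9 161.9  98.1] px [225. 223.]
green 60 rows/cols [203 322] [207 334]
```

View pics/lan.png

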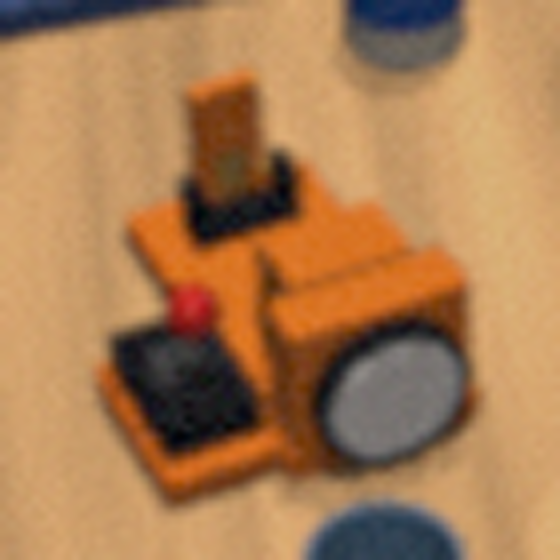

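The crop of the side view shows these corners: tail-wall inner top edge (193,105)–(259,85), head top (275,298), (445,248), (467,285), (283,338), shelf corners (172,487) and (100,375), and ball (192,310). I'll get a matching top crop.

Run:
```python
import numpy as np,cv2
p=np.load("top0.npz")["p"][:,:,::-1]
a=cv2.resize(p[188:244,180:242],None,fx=7,fy=7,interpolation=2); b=cv2.resize(p[184:240,302:352],None,fx=7,fy=7,interpolation=2)
cv2.imwrite("pics/tc.png",np.hstack([a,b])); print(a.shape,b.shape)
```

```text
(392, 434, 3) (392, 350, 3)
```

View pics/tc.png

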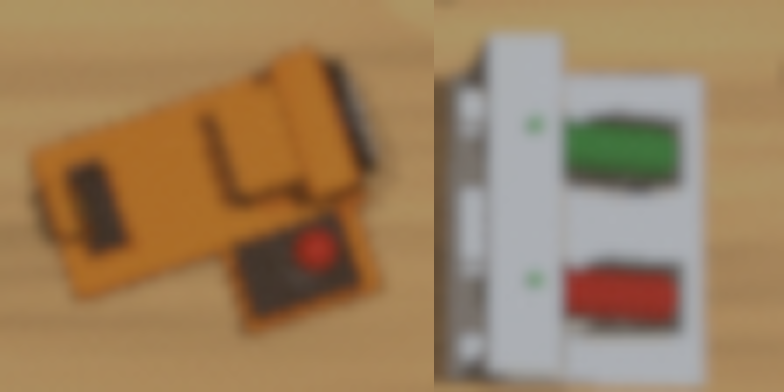

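The top crop shows these lantern corners: base tail (30,152) and (78,300), tunnel mouth (205,115)–(237,205), head (272,62), (312,203), (360,185), (312,42), shelf (382,290) and (243,333), and ball (316,248). For the charger, the bar spans (489–562, 34–378), the base edge is at col 703, the green stick's row is 150 and the red stick's row is 298.

```bash
cat > m3.py <<'E'
from h import *
def ray(n,uv,z):
    c=imaging.camera_params(n);K=c["intrinsics"];T=np.linalg.inv(c["camera_from_world"])
    d=T[:3,:3]@np.array([(uv[0]-K[0][2])/K[0][0],-(uv[1]-K[1][2])/K[1][1],-1]);o=T[:3,3]
    return (o+d*(z-o[2])/d[2])[:2]
def px(off,s,u): return [off[i]+(u[i]+.5)/s-.5 for i in(0,1)]
def fit(name,L):
    W=np.array([ray(n,px(off,s,u),l[2]/1000) for n,off,s,u,l in L])*1000; l=np.array([x[4][:2] for x in L],float)
    wm,lm=W.mean(0),l.mean(0); M=(l-lm).T@(W-wm); a=np.arctan2(M[0,1]-M[1,0],M[0,0]+M[1,1])
    R=np.array([[np.cos(a),-np.sin(a)],[np.sin(a),np.cos(a)]]); o=wm-R@lm
    print(name,"origin",o.round(1),"yaw",np.degrees(a).round(2))
    for x,w,e in zip(L,W,W-(l@R.T+o)): print("  ",x[0],x[4],w.round(1),"local resid",(R.T@e).round(1))
    return o,a
S=("side",(205,125),8); T=("top",(180,188),7); C=("top",(302-434/7,184),7)
fit("lantern",[(*S,(193,105),(70,18,96)),(*S,(259,85),(70,-18,96)),(*S,(275,298),(-70,45,91)),(*S,(445,248),(-70,-45,91)),(*S,(467,285),(-100,-45,91)),(*S,(283,338),(-100,45,91)),(*S,(172,487),(-90,105,20)),(*S,(130,215),(95,50,20)),
(*T,(30,152),(95,-50,20)),(*T,(78,300),(95,50,20)),(*T,(205,115),(-30,-30,91)),(*T,(237,205),(-30,30,91)),(*T,(272,62),(-70,-45,91)),(*T,(312,203),(-70,45,91)),(*T,(360,185),(-100,45,91)),(*T,(312,42),(-100,-45,91)),(*T,(382,290),(-90,105,20)),(*T,(243,333),(0,105,20)),(*T,(316,248),(-69,75,86)),(*S,(192,310),(-69,75,86))])
k=800/512
SS=("side",(0,0),k)
fit("charger",[(*C,(489,35),(72,-98,171)),(*C,(562,33),(28,-98,171)),(*C,(562,378),(28,98,171)),(*C,(489,378),(72,98,171)),(*C,(703,75),(-80,-98,10)),(*C,(703,383),(-80,98,10)),
(*SS,(336,357),(72,98,171)),(*SS,(448,348),(72,-98,171)),(*SS,(342,378),(28,98,171)),(*SS,(448,370),(28,-98,171)),(*SS,(347,475),(-80,98,10)),(*SS,(454,467),(-80,-98,10))])
E
python3 m3.py
```

```text
lantern origin [553.4 246.9] yaw 108.21
   side (70, 18, 96) [513.7 303.7] local resid [-3.7  2. ]
   side (70, -18, 96) [546.  314.4] local resid [-3.6  4. ]
   side (-70, 45, 91) [539.1 167. ] local resid [-1.5 -6.5]
   side (-70, -45, 91) [618.4 189.8] local resid [-4.5  1.2]
   side (-100, -45, 91) [624.7 163.4] local resid [-1.6  3.4]
   side (-100, 45, 91) [540.  140.2] local resid [2.8 1. ]
   side (-90, 105, 20) [485.5 126.6] local resid [-3.1 -2.9]
   side (95, 50, 20) [478.9 318.7] local resid [-3.5 -1.7]
   top (95, -50, 20) [570.  350.3] local resid [-1.9  1.9]
   top (95, 50, 20) [477.  318.4] local resid [-3.2  0.2]
   top (-30, -30, 91) [585.2 231.9] local resid [5.7 4.5]
   top (-30, 30, 91) [530.5 211.8] local resid [3.8 2.8]
   top (-70, -45, 91) [617.6 191.5] local resid [-2.7  1.3]
   top (-70, 45, 91) [531.6 166.4] local resid [0.3 0.9]
   top (-100, 45, 91) [542.5 137.4] local resid [-0.6 -0.4]
   top (-100, -45, 91) [629.8 167.2] local resid [ 0.4 -2.7]
   top (-90, 105, 20) [483.1 128.3] local resid [-0.7 -1.2]
   top (0, 105, 20) [456.4 214.9] local resid [-0
[... 206 characters left out ...]
 local resid [2.3 0.3]
   top (28, -98, 171) [ 640.  -230.2] local resid [ 3.9 -2. ]
   top (28, 98, 171) [ 439.7 -227. ] local resid [1.6 2.4]
   top (72, 98, 171) [ 439.7 -185.1] local resid [-0.5  3.6]
   top (-80, -98, 10) [ 636.6 -337.9] local resid [ 4.2 -1.6]
   top (-80, 98, 10) [ 442.9 -333.8] local resid [ 2.9 -3.8]
   side (72, 98, 171) [ 441.8 -188.2] local resid [-3.6  1.3]
   side (72, -98, 171) [ 640.6 -195.6] local resid [-5.5 -1.6]
   side (28, 98, 171) [ 449.5 -235.5] local resid [-6.6 -7.7]
   side (28, -98, 171) [ 631.7 -243.9] local resid [-10.   6.]
   side (-80, 98, 10) [ 439.7 -328.2] local resid [ 8.4 -0.5]
   side (-80, -98, 10) [ 631.6 -338.9] local resid [3.  3.5]
```

Request:
arm_command(deltas=[1, 0.0494, -0.0199, -0.003, 0, 1, 0.0494, -0.0199, -0.003, 0, 1, 0.0494, -0.0199, -0.003, 0, 1, 0.0494, -0.0199, -0.003, 0, 1, 0.0494, -0.0199, -0.003, 0, 1, 0.0494, -0.0199, -0.003, 0, 1, 0.0494, -0.0199, -0.003, 0, 1, 0.0494, -0.0199, -0.003, 0, 1, 0.0494, -0.0199, -0.003, 0, 1, 0.0494, -0.0199, -0.003, 0, 1, 0, 0, 0, -0.185, 1, 0, 0, 0, -0.185])

```text
time: 1.6
position: [0.5847, -0.2888, 0.2518]
tool_rot: [0.951, 0.309, -0.0, -0.001]
ft_force: [-0.2, 0.4, -1.0]
grip_width: 0.0874
grip_force: 0.0
```

Request:
arm_command(deltas=[0.7, 0, 0, 0, -0.185, 0.7, 0, 0, 0, -0.185, 0.7, 0, 0, 0, -0.185, 0.7, 0, 0, 0, -0.185, 0.7, 0, 0, 0, -0.185, 0.7, 0, 0, 0, 0], newtons=40)

```text
time: 2.35
position: [0.584, -0.2898, 0.252]
tool_rot: [0.717, 0.697, -0.0, -0.001]
ft_force: [-0.6, 0.5, 0.2]
grip_width: 0.074
grip_force: 0.0
```

```bash
cat >> h.py <<'E'
from scipy.spatial.transform import Rotation as Ro
def st():
    o=status.get_obs(); R=Ro.from_quat(o["tool_rot"]).as_matrix()
    print("t",o["time"],"pos",np.round(o["position"]*1000,1),"x",R[:,0].round(3),"y",R[:,1].round(3),"z",R[:,2].round(3),"yaw_y",np.degrees(np.arctan2(R[1,1],R[0,1])).round(2),"F",o["ft_force"].round(1),"w",round(o["grip_width"]*1000,1),"gf",round(o["grip_force"],1),"q",o["q"].round(2))
    return o,R
def to(p):
    o,R=st(); d=R.T@(np.array(p)/1000-o["position"]); print("tool delta mm",(d*1000).round(1))
LO,LA=np.array([553.7,246.0]),np.radians(108.2)
CO,CA=np.array([539.5,-257.5]),np.radians(88.7)
def loc(O,A,p,inv=False):
    R=np.array([[np.cos(A),-np.sin(A)],[np.sin(A),np.cos(A)]]); p=np.array(p,float)
    return np.r_[R.T@(p[:2]-O),p[2]] if inv else np.r_[R@p[:2]+O,p[2]]
E
python3 - <<'E'
from h import *
to(loc(CO,CA,(-12,-45,110)))
p,P=grab("side"); cv2.imwrite("pics/s1.png",cv2.resize(p[:,:,::-1][180:320,190:330],(560,560),interpolation=2))
E
```

```text
t 2.35 pos [ 584.  -289.8  252. ] x [0.027 1.    0.001] y [ 1.    -0.027 -0.001] z [-0.001  0.001 -1.   ] yaw_y -1.55 F [-0.6  0.5  0.2] w 74.0 gf 0.0 q [-0.63  0.54  1.33  0.    1.28 -0.6 ]
tool delta mm [ 19.2  -0.2 142. ]
```

View pics/s1.png

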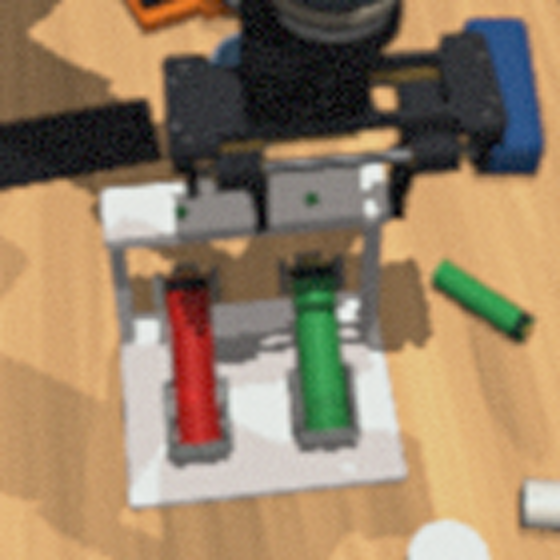

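The crop shows the open gripper above and in front of the charger. The green stick runs from (305,270) to (330,440) and is unobstructed.

Request:
arm_command(deltas=[0.7, 0.018, 0, 0.02, 0, 0.7, 0, 0, 0.04, 0, 0.7, 0, 0, 0.04, 0, 0.7, 0, 0, 0.04, 0, 0.7, 0, 0, 0.02, 0, 0.7, 0, 0, 0.01, 0, 0.7, 0, 0, 0.008, 0, 0.7, 0, 0, 0, 0])

```text
time: 3.4
position: [0.5849, -0.2721, 0.0747]
tool_rot: [0.716, 0.698, 0.0, 0.0]
ft_force: [0.2, 0.6, 0.1]
grip_width: 0.0737
grip_force: 0.0
```

Run:
```python
from h import *
to(loc(CO,CA,(-11,-45,63)))
p,P=grab("side"); cv2.imwrite("pics/s2.png",cv2.resize(p[:,:,::-1][180:320,190:330],(560,560),interpolation=2))
```

```text
t 3.4 pos [ 584.9 -272.1   74.7] x [ 0.026  1.    -0.   ] y [ 1.    -0.026  0.   ] z [ 0. -0. -1.] yaw_y -1.47 F [0.2 0.6 0.1] w 73.7 gf 0.0 q [-0.61  0.74  1.49 -0.    0.91 -0.58]
tool delta mm [ 2.6 -0.7 11.7]
```

View pics/s2.png

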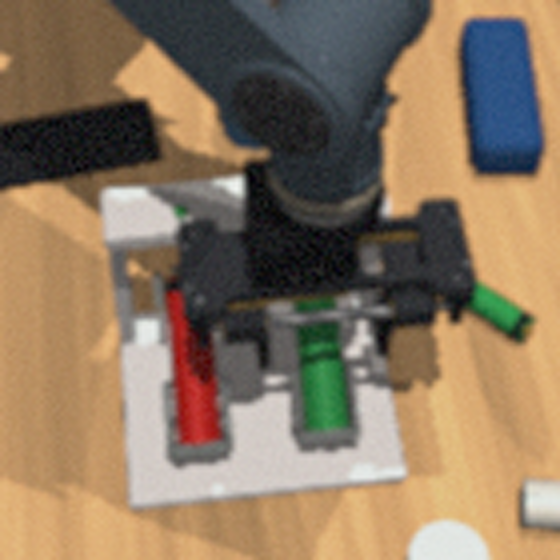

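Request:
arm_command(deltas=[0.7, 0.0015, -0.0007, 0, 0, 0.7, 0.0015, 0, 0, 0, 0.7, 0, 0, 0, 0])

```text
time: 3.82
position: [0.5843, -0.269, 0.075]
tool_rot: [0.716, 0.698, 0.0, 0.0]
ft_force: [-0.3, -1.3, -0.4]
grip_width: 0.0742
grip_force: 0.1
```

Request:
arm_command(deltas=[0.7, 0.0015, 0, 0, 0, 0.7, 0, 0, 0, 0])

```text
time: 4.08
position: [0.5844, -0.2691, 0.0751]
tool_rot: [0.715, 0.699, -0.001, 0.001]
ft_force: [-0.9, -5.4, 2.1]
grip_width: 0.0738
grip_force: 2.6
```

Request:
arm_command(deltas=[0.7, 0.001, 0, 0, 0, 0.7, 0, 0, 0, 0])

```text
time: 4.32
position: [0.5845, -0.2691, 0.0751]
tool_rot: [0.715, 0.699, -0.001, 0.002]
ft_force: [-1.3, -7.6, 1.2]
grip_width: 0.0734
grip_force: 3.7
```

Request:
arm_command(deltas=[0.7, -0.003, 0, 0, 0, 0.7, 0, 0, 0.006, 0, 0.7, 0, 0, 0.006, 0, 0.7, 0, 0, 0, 0])

```text
time: 4.82
position: [0.5835, -0.2686, 0.0614]
tool_rot: [0.716, 0.698, -0.0, -0.001]
ft_force: [0.6, -0.3, 0.8]
grip_width: 0.0738
grip_force: 0.0
```

Request:
arm_command(deltas=[0.1, 0, 0, 0, 0, -0.3, 0, 0, 0, 0, -0.3, 0, 0, 0, 0, -0.3, 0, 0, 0, 0, -0.6, 0, 0, 0, 0, -0.6, 0, 0, 0, 0, -0.6, 0, 0, 0, 0], newtons=15)

```text
time: 5.7
position: [0.5842, -0.2696, 0.0627]
tool_rot: [0.716, 0.698, 0.0, 0.0]
ft_force: [0.6, 0.7, 0.1]
grip_width: 0.0311
grip_force: 15.0
```

Run:
```python
from h import *
st()
```

```text
t 5.7 pos [ 584.2 -269.6   62.7] x [ 0.025  1.    -0.   ] y [ 1.    -0.025  0.   ] z [ 0. -0. -1.] yaw_y -1.43 F [0.6 0.7 0.1] w 31.1 gf 15.0 q [-0.61  0.75  1.5   0.    0.89 -0.58]
```

Request:
arm_command(deltas=[-1, 0, 0, 0, 0, -1, 0, 0, 0, 0, -1, 0, 0, 0, 0, -1, -0.0025, 0, -0.0035, 0, -1, -0.004, 0, -0.006, 0, -1, -0.006, 0, -0.008, 0, -1, -0.006, 0, -0.008, 0, -1, -0.006, 0, -0.009, 0, -1, 0, 0, 0, 0], newtons=50)

```text
time: 6.82
position: [0.5843, -0.2955, 0.0984]
tool_rot: [0.716, 0.698, 0.0, 0.002]
ft_force: [0.3, -0.4, -2.0]
grip_width: 0.0298
grip_force: 50.0
```

Run:
```python
from h import *
st()
p,P=grab("side"); cv2.imwrite("pics/s3.png",cv2.resize(p[:,:,::-1][180:320,190:330],(560,560),interpolation=2))
```

```text
t 6.825 pos [ 584.3 -295.5   98.4] x [ 0.026  1.    -0.002] y [ 1.    -0.026  0.003] z [ 0.003 -0.002 -1.   ] yaw_y -1.48 F [ 0.3 -0.4 -2. ] w 29.8 gf 50.0 q [-0.64  0.71  1.46 -0.    0.97 -0.61]
```

View pics/s3.png

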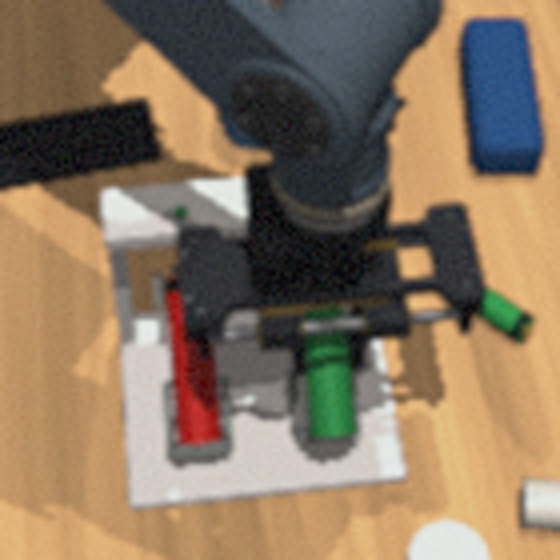

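The crop shows the green stick lifted clear of its cradle and still sloping, from (325,340) to (332,440). The red stick hasn't moved.

Request:
arm_command(deltas=[-1, -0.02, 0, -0.005, 0, -1, -0.01, 0, -0.03, 0, -1, 0, 0, -0.04, 0, -1, 0, 0, -0.045, 0, -1, 0, 0, -0.035, 0, -1, 0, 0, 0, 0], newtons=35)

```text
time: 7.62
position: [0.5844, -0.3265, 0.2559]
tool_rot: [0.716, 0.698, 0.0, 0.004]
ft_force: [0.5, 0.1, -2.7]
grip_width: 0.0303
grip_force: 35.0
```

```bash
cat > slope.py <<'E'
from h import *
def stick():
    o,R=st(); p,P=grab("side"); hsv=cv2.cvtColor(p,cv2.COLOR_RGB2HSV).astype(int)
    m=(abs(hsv[...,0]-60)<15)&(hsv[...,1]>110)&(np.linalg.norm(np.nan_to_num(P)-o["position"],axis=-1)<.1)
    m=cv2.morphologyEx(m.astype(np.uint8),cv2.MORPH_OPEN,np.ones((2,2)))>0
    Q=P[m]; c=np.median(Q,0); Q=Q[np.linalg.norm(Q-c,axis=1)<.08]; c=Q.mean(0); u=np.linalg.svd(Q-c,full_matrices=0)[2][0]; u*=np.sign(u[2])
    t=(Q-c)@u
    print(len(Q),"c rel tcp",((c-o["position"])*1000).round(1),"u",u.round(3),"slope",np.degrees(np.arcsin(u[2])).round(1),"yaw",np.degrees(np.arctan2(u[1],u[0])).round(1),"low end rel tcp",((c+u*np.percentile(t,1)-o["position"])*1000).round(1),"hi",((c+u*np.percentile(t,99)-o["position"])*1000).round(1))
E
python3 -c "
from slope import *
stick()"
```

```text
t 7.625 pos [ 584.4 -326.5  255.9] x [ 0.026  1.    -0.005] y [ 1.    -0.026  0.007] z [ 0.006 -0.006 -1.   ] yaw_y -1.46 F [ 0.5  0.1 -2.7] w 30.3 gf 35.0 q [-0.68  0.55  1.28 -0.    1.3  -0.65]slope.py:6: RuntimeWarning: Mean of empty slice.
  Q=P[m]; c=np.median(Q,0); Q=Q[np.linalg.norm(Q-c,axis=1)<.08]; c=Q.mean(0); u=np.linalg.svd(Q-c,full_matrices=0)[2][0]; u*=np.sign(u[2])
  ret = um.true_divide(
Traceback (most recent call last):
  File "slope.py", line 6, in stick
    Q=P[m]; c=np.median(Q,0); Q=Q[np.linalg.norm(Q-c,axis=1)<.08]; c=Q.mean(0); u=np.linalg.svd(Q-c,full_matrices=0)[2][0]; u*=np.sign(u[2])
                                                                                  ~~~~~~~~~~~~~~~~~~~~~~~~~~~~~~~~~~~~~^^^
IndexError: index 0 is out of bounds for axis 0 with size 0
```

```bash
python3 -c "
from h import *
o,R=st()
for n in('side','top'):
    p,P=grab(n); c=imaging.camera_params(n);K=c['intrinsics'];T=c['camera_from_world']
    q=T[:3,:3]@o['position']+T[:3,3]; print(n,'tcp px',K[0][0]*q[0]/-q[2]+K[0][2],K[1][1]*-q[1]/-q[2]+K[1][2],'depth',-q[2])
    h=cv2.cvtColor(p,cv2.COLOR_RGB2HSV).astype(int); m=(abs(h[...,0]-60)<20)&(h[...,1]>90)
    k,l,s,cc=cv2.connectedComponentsWithStats(m.astype(np.uint8))
    for i in range(1,k):
        if s[i,4]>12: print(s[i],np.nanmedian(P[l==i],0).round(3))
"
```

```text
t 7.675 pos [ 583.  -325.3  253.2] x [ 0.025  1.    -0.002] y [ 1.    -0.025  0.002] z [ 0.002 -0.002 -1.   ] yaw_y -1.46 F [-0.4  0.5 -2.7] w 30.2 gf 35.0 q [-0.68  0.56  1.29 -0.    1.3  -0.65]
side tcp px 274.028810704502 244.68650852820184 depth 0.942019345771368
[268 227  10   4  26] [ 0.581 -0.3    0.284]
[266 234  17  32 404] [ 0.581 -0.338  0.254]
[298 245  23  20 166] [ 0.715 -0.205  0.021]
[257 365  22  19 345] [ 0.537 -0.536  0.021]
[417 376  55   8 230] [ 0.874 -0.663  0.221]
top tcp px 347.1305505318693 199.69662097994498 depth 1.8019896313909585
[302 170  14  13  63] [ 0.717 -0.201  0.022]
```

```bash
sed -i 's/<15)/<20)/; s/>110/>90/' slope.py; python3 -c "
from slope import *
stick()"
```

```text
t 7.775 pos [ 581.6 -323.9  250.2] x [0.025 1.    0.002] y [ 1.    -0.025 -0.003] z [-0.003  0.002 -1.   ] yaw_y -1.46 F [ 0.2  0.2 -1.3] w 30.3 gf 35.0 q [-0.68  0.56  1.29 -0.    1.3  -0.65]slope.py:6: RuntimeWarning: Mean of empty slice.
  Q=P[m]; c=np.median(Q,0); Q=Q[np.linalg.norm(Q-c,axis=1)<.08]; c=Q.mean(0); u=np.linalg.svd(Q-c,full_matrices=0)[2][0]; u*=np.sign(u[2])
  ret = um.true_divide(
Traceback (most recent call last):
  File "slope.py", line 6, in stick
    Q=P[m]; c=np.median(Q,0); Q=Q[np.linalg.norm(Q-c,axis=1)<.08]; c=Q.mean(0); u=np.linalg.svd(Q-c,full_matrices=0)[2][0]; u*=np.sign(u[2])
                                                                                  ~~~~~~~~~~~~~~~~~~~~~~~~~~~~~~~~~~~~~^^^
IndexError: index 0 is out of bounds for axis 0 with size 0
```

```bash
python3 -c "
from h import *
o,R=st(); p,P=grab('side'); h=cv2.cvtColor(p,cv2.COLOR_RGB2HSV).astype(int)
a=(abs(h[...,0]-60)<20)&(h[...,1]>90); D=np.linalg.norm(np.nan_to_num(P)-o['position'],axis=-1); print(a.sum(),D.min(),D[a].min(),(a&(D<.1)).sum(), P.dtype)
Q=P[a&(D<.1)&(P[...,2]>.15)]
c=Q.mean(0);u=np.linalg.svd(Q-c,full_matrices=0)[2][0]; u*=np.sign(u[2]);t=(Q-c)@u
pr=lambda v:((v-o['position'])*1000).round(1)
print(len(Q),pr(c),u.round(3),np.degrees(np.arcsin(u[2])),np.degrees(np.arctan2(u[1],u[0])),pr(c+u*np.percentile(t,1)),pr(c+u*np.percentile(t,99)))
"
```

```text
t 7.825 pos [ 581.5 -323.6  249.7] x [0.025 1.    0.003] y [ 1.    -0.025 -0.004] z [-0.004  0.003 -1.   ] yaw_y -1.45 F [-0.4 -0.  -2.1] w 30.2 gf 35.0 q [-0.68  0.56  1.29 -0.    1.3  -0.65]
1247 0.00992570702271737 0.00992570702271737 415 float64
415 [ -1.7 -12.8   4. ] [0.046 0.785 0.617] 38.11632069723569 86.68388860324875 [ -3.4 -43.  -19.8] [ 0.6 25.2 33.9]
```

```bash
python3 -c "
from h import *
T=loc(LO,LA,(30,0,250)); print(T); to(T)"
```

```text
[544.32995244 274.49916155 250.        ]
t 7.875 pos [ 581.6 -323.5  249.6] x [0.025 1.    0.003] y [ 1.    -0.025 -0.004] z [-0.004  0.003 -1.   ] yaw_y -1.44 F [-0.2 -0.1 -1.8] w 30.3 gf 35.0 q [-0.68  0.56  1.29 -0.    1.3  -0.65]
tool delta mm [596.9 -52.3   1.4]
```

Request:
arm_command(deltas=[-1, 0.04, -0.0044, 0, 0, -1, 0.05, -0.0044, 0, 0, -1, 0.05, -0.0044, 0, 0, -1, 0.055, -0.0044, 0, 0, -1, 0.055, -0.0044, 0, 0, -1, 0.055, -0.0044, 0, 0, -1, 0.055, -0.0044, 0, 0, -1, 0.055, -0.0044, 0, 0, -1, 0.055, -0.0044, 0, 0, -1, 0.052, -0.0044, 0, 0, -1, 0.045, -0.0044, 0, 0, -1, 0.03, -0.0044, 0, 0])

```text
time: 9.38
position: [0.5437, 0.2762, 0.2503]
tool_rot: [0.715, 0.699, -0.001, -0.001]
ft_force: [0.1, 0.3, -1.5]
grip_width: 0.03
grip_force: 35.0
```

Request:
arm_command(deltas=[-1, 0, 0, 0, -0.12, -1, 0, 0, 0, -0.12, -1, 0, 0, 0, -0.103, -1, 0, 0, 0, 0, -1, 0, 0, 0, 0, -1, 0, 0, 0, 0])

```text
time: 10.12
position: [0.5448, 0.274, 0.2517]
tool_rot: [0.587, 0.81, -0.0, -0.0]
ft_force: [-0.9, 0.0, -1.6]
grip_width: 0.0298
grip_force: 35.0
```

```bash
cat > look.py <<'E'
from h import *
def look(tag=None):
    o,R=st(); print("TCP lantern",loc(LO,LA,o["position"]*1000,True).round(1) if 0 else (lambda p:np.round(np.r_[loc(LO,LA,p,True)],1))(o["position"]*1000))
    p,P=grab('side'); h=cv2.cvtColor(p,cv2.COLOR_RGB2HSV).astype(int)
    a=(abs(h[...,0]-60)<20)&(h[...,1]>90); D=np.linalg.norm(np.nan_to_num(P)-o['position'],axis=-1)
    Q=P[a&(D<.1)&(P[...,2]>.03)]
    if len(Q)>8:
        c=Q.mean(0);u=np.linalg.svd(Q-c,full_matrices=0)[2][0]; u*=np.sign(u[1]);t=(Q-c)@u
        L=lambda v:loc(LO,LA,v*1000,True).round(1)
        print(len(Q),"slope",np.degrees(np.arcsin(u[2])).round(1),"yaw",np.degrees(np.arctan2(u[1],u[0])).round(1),"lantern-frame mean",L(c),"ends",L(c+u*np.percentile(t,1)),L(c+u*np.percentile(t,99)))
    if tag: cv2.imwrite(f"pics/{tag}.png",cv2.resize(p[:,:,::-1][110:200,195:285],(600,600),interpolation=2))
E
python3 -c "
from look import *
look('l1'); to(loc(LO,LA,(30,0,104)))"
```

```text
t 10.125 pos [544.8 274.  251.7] x [-0.312  0.95   0.   ] y [ 0.95   0.312 -0.001] z [-0.001 -0.    -1.   ] yaw_y 18.17 F [-0.9  0.  -1.6] w 29.8 gf 35.0 q [ 0.28  0.48  1.44  0.    1.23 -0.03]
TCP lantern [ 29.4  -0.3 251.7]
193 slope 49.7 yaw 110.5 lantern-frame mean [ 15.6   4.2 258.9] ends [-10.2   3.2 228.5] [ 45.4   5.4 294.1]
t 10.175 pos [544.9 274.  251.9] x [-0.312  0.95   0.   ] y [ 0.95   0.312 -0.   ] z [-0. -0. -1.] yaw_y 18.18 F [-0.3 -0.1 -1.6] w 30.4 gf 35.0 q [ 0.28  0.48  1.44  0.    1.23 -0.03]
tool delta mm [  0.6  -0.3 147.9]
```

```bash
python3 -c "
from h import *
o,R=st(); ims=[]
for n in('side','top'):
    p,P=grab(n); c=imaging.camera_params(n);K=c['intrinsics'];T=c['camera_from_world']
    q=T[:3,:3]@o['position']+T[:3,3]; u,v=int(K[0][0]*q[0]/-q[2]+K[0][2]),int(K[1][1]*-q[1]/-q[2]+K[1][2]); print(n,u,v)
    ims.append(cv2.resize(p[v-25:v+40,u-30:u+35,::-1],(390,390),interpolation=2))
    if n=='side':
        h=cv2.cvtColor(p,cv2.COLOR_RGB2HSV).astype(int); a=(abs(h[...,0]-60)<20)&(h[...,1]>90)&(abs(np.mgrid[:384,:512][0]-v)<40)&(abs(np.mgrid[:384,:512][1]-u)<40)
        for r in np.unique(np.argwhere(a)[:,0]):
            Q=P[r][a[r]]; Q=Q[~np.isnan(Q[:,0])]; 
            if len(Q): print(r,len(Q),loc(LO,LA,np.median(Q,0)*1000,True).round(1))
cv2.imwrite('pics/l2.png',np.hstack(ims))"
```

```text
t 10.175 pos [544.9 274.  251.9] x [-0.312  0.95   0.   ] y [ 0.95   0.312 -0.   ] z [-0. -0. -1.] yaw_y 18.18 F [-0.3 -0.1 -1.6] w 30.4 gf 35.0 q [ 0.28  0.48  1.44  0.    1.23 -0.03]
side 235 106
68 2 [ -3.7  26.3 419. ]
69 3 [ -2.   45.5 417.8]
70 2 [ 21.9  28.7 400.4]
71 3 [ 16.5  19.1 396.4]
72 2 [ 39.3  -5.9 376.2]
73 1 [  8.9 -18.2 384.7]
74 3 [  7.7   3.1 387.1]
75 3 [  9.4  39.7 392. ]
76 1 [  7.7  47.2 391.3]
77 2 [ 15.1  28.  379.1]
78 2 [  9.   -1.8 371. ]
80 4 [ 24.6  50.8 369.5]
81 2 [ 26.4  45.4 363.6]
83 1 [  2.7  13.7 360.4]
91 1 [ 38.7  85.3 331.2]
92 1 [ -9.9  87.7 354.8]
93 4 [ 11.8   9.8 316.5]
94 3 [ 55.9  -4.4 285.2]
95 4 [ 52.4  -1.  283.8]
96 3 [ 48.5  -1.  282.6]
97 5 [4.650e+01 1.000e-01 2.795e+02]
98 5 [ 43.6   1.1 277.2]
99 4 [ 40.2   1.  275.7]
100 6 [ 35.2   3.2 275.1]
101 8 [ 33.5   4.1 272.2]
102 8 [ 30.5   1.8 269.6]
103 8 [ 28.6  -0.9 265.6]
104 8 [ 26.6   3.9 264.3]
105 10 [ 24.    1.4 261.4]
106 9 [ 20.    4.9 260.9]
107 8 [ 19.1   3.8 256.3]
108 8 [ 16.8   5.  254.3]
109 9 [ 12.1   5.3 252.6]
110 8 [ 12.7   3.4 248.4]
111 9 [  7.6   3.7 247.7]
112 8 [  1.5   4.5 247.4]
113 9 [2.000e-01 3.400e+00 2.442e+02]
114 9 [ -2.7   4.8 242.1]
115 8 [ -5.4   4.3 238.4]
116 9 [ -8.4   3.8 236.2]
117 9 [-13.3   6.1 235.5]
118 5 [ -8.8   7.9 230.5]
119 3 [-11.   12.8 228.7]
120 1 [ -0.6  12.6 218.2]
top 192 209
```

View pics/l2.png

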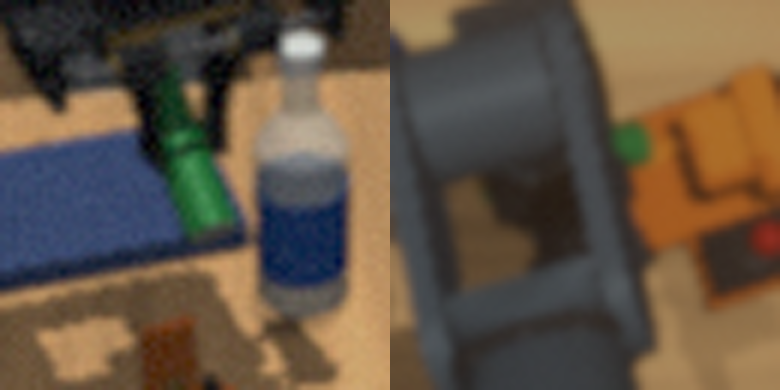

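The crop shows the green stick still in the grip, button end up. In lantern coordinates its top surface runs from (-13,235) to (52,284) mm, a slope of about 36.6°, and it lies in line with the bay. I'll bring it down now.

Request:
arm_command(deltas=[-1, 0, 0, 0.03, 0, -1, 0, 0, 0.04, 0, -1, 0, 0, 0.04, 0, -1, 0, 0, 0.03, 0, -1, 0, 0, 0.01, 0, -1, 0, 0, 0, 0, -1, 0, 0, 0, 0])

```text
time: 11.15
position: [0.5461, 0.2745, 0.1036]
tool_rot: [0.586, 0.81, 0.001, 0.001]
ft_force: [0.4, -0.5, -2.9]
grip_width: 0.0302
grip_force: 35.0
```

```bash
python3 -c "
from look import *
look(); to(loc(LO,LA,(8,0,85)))"
```

```text
t 11.15 pos [546.1 274.5 103.6] x [-0.313  0.95  -0.   ] y [0.95  0.313 0.003] z [ 0.003  0.001 -1.   ] yaw_y 18.22 F [ 0.4 -0.5 -2.9] w 30.2 gf 35.0 q [ 0.28  0.66  1.57  0.    0.91 -0.03]
TCP lantern [ 29.5  -1.7 103.6]
167 slope -78.5 yaw 88.3 lantern-frame mean [ 17.1   1.7 104.4] ends [  2.2   7.1 183. ] [32.3 -3.8 24.9]
t 11.2 pos [546.1 274.5 103.7] x [-0.313  0.95  -0.   ] y [0.95  0.313 0.003] z [ 0.003  0.001 -1.   ] yaw_y 18.22 F [-0.2  0.1 -2.5] w 30.1 gf 35.0 q [ 0.28  0.66  1.57  0.    0.91 -0.03]
tool delta mm [-21.5  -1.7  18.7]
```

Request:
arm_command(deltas=[-1, -0.004, -0.0017, 0.004, 0, -1, -0.006, 0, 0.005, 0, -1, -0.006, 0, 0.005, 0, -1, -0.005, 0, 0.004, 0, -1, 0, 0, 0, 0, -1, 0, 0, 0, 0])

```text
time: 11.95
position: [0.5499, 0.2537, 0.084]
tool_rot: [0.586, 0.81, 0.0, -0.0]
ft_force: [0.4, 0.7, -3.1]
grip_width: 0.0301
grip_force: 35.0
```

```bash
python3 -c "
from look import *
look(); to(loc(LO,LA,(5,0,82)))"
```

```text
t 11.95 pos [549.9 253.7  84. ] x [-0.313  0.95   0.   ] y [0.95  0.313 0.   ] z [-0.  0. -1.] yaw_y 18.21 F [ 0.4  0.7 -3.1] w 30.1 gf 35.0 q [ 0.25  0.68  1.59  0.    0.87 -0.07]
TCP lantern [ 8.5  1.2 84. ]
104 slope -58.8 yaw 107.0 lantern-frame mean [ 5.7  4.  94.5] ends [-32.5   4.9 157.5] [47.   3.2 26.3]
t 12.0 pos [550.  253.8  84.1] x [-0.313  0.95   0.   ] y [0.95  0.313 0.   ] z [ 0.  0. -1.] yaw_y 18.22 F [ 0.3 -0.2 -2.2] w 30.2 gf 35.0 q [ 0.25  0.68  1.59  0.    0.87 -0.07]
tool delta mm [-3.5  1.1  2.1]
```

Request:
arm_command(deltas=[-1, -0.003, 0.001, 0.002, 0, -1, -0.003, 0, 0.002, 0, -1, -0.003, 0, 0, 0, -1, 0, 0, 0, 0])

```text
time: 12.5
position: [0.5537, 0.2458, 0.0803]
tool_rot: [0.587, 0.81, 0.001, -0.0]
ft_force: [-1.4, 3.4, -1.0]
grip_width: 0.0301
grip_force: 35.0
```

Request:
arm_command(deltas=[-1, -0.003, 0, 0.001, 0, -1, -0.003, 0, 0, 0, -1, 0, 0, 0, 0])

```text
time: 12.88
position: [0.5555, 0.2406, 0.0794]
tool_rot: [0.587, 0.81, 0.001, -0.0]
ft_force: [-1.2, 6.2, 0.5]
grip_width: 0.03
grip_force: 35.0
```

```bash
python3 -c "
from look import *
look('l3')"
```

```text
t 12.875 pos [555.5 240.6  79.4] x [-0.312  0.95   0.002] y [0.95  0.312 0.001] z [ 0.     0.002 -1.   ] yaw_y 18.17 F [-1.2  6.2  0.5] w 30.0 gf 35.0 q [ 0.22  0.69  1.6   0.    0.85 -0.1 ]
TCP lantern [-5.7 -0.  79.4]
73 slope -54.5 yaw 75.3 lantern-frame mean [-5.5  2.9 99.3] ends [-42.4  26.8 160.9] [12.6 -8.8 69.1]
```

Request:
arm_command(deltas=[-1, -0.002, 0, 0.001, 0, -1, 0, 0, 0.004, 0, -1, 0.001, 0, 0.004, 0, -1, 0.001, 0, 0.004, 0, -1, 0, 0, 0, 0], newtons=20)

```text
time: 13.55
position: [0.5549, 0.2409, 0.0659]
tool_rot: [0.586, 0.81, 0.0, -0.001]
ft_force: [-2.2, 6.2, -0.3]
grip_width: 0.0307
grip_force: 20.0
```

```bash
python3 -c "
from look import *
look()"
```

```text
t 13.55 pos [554.9 240.9  65.9] x [-0.312  0.95   0.002] y [ 0.95   0.312 -0.   ] z [-0.001  0.002 -1.   ] yaw_y 18.2 F [-2.2  6.2 -0.3] w 30.7 gf 20.0 q [ 0.22  0.71  1.6   0.    0.83 -0.1 ]
TCP lantern [-5.3  0.4 65.9]
39 slope -45.8 yaw 97.2 lantern-frame mean [-1.5  7.3 87.2] ends [-52.2  17.1 140.3] [45.6 -1.8 37.9]
```

Request:
arm_command(deltas=[-1, 0, 0, 0.004, 0, -1, 0, 0, 0.004, 0, -1, 0, 0, 0, 0])

```text
time: 13.98
position: [0.555, 0.2405, 0.0578]
tool_rot: [0.586, 0.81, 0.0, -0.001]
ft_force: [-1.8, 5.4, -0.8]
grip_width: 0.0297
grip_force: 19.8
```

```bash
python3 -c "
from look import *
look('l4')"
```

```text
t 13.975 pos [555.  240.5  57.8] x [-0.312  0.95   0.001] y [ 0.95   0.312 -0.   ] z [-0.001  0.001 -1.   ] yaw_y 18.21 F [-1.8  5.4 -0.8] w 29.7 gf 19.8 q [ 0.22  0.72  1.61  0.    0.81 -0.1 ]
TCP lantern [-5.6  0.5 57.8]
27 slope -39.1 yaw 86.7 lantern-frame mean [ 3.6 10.  80.1] ends [-47.9  30.3 125.2] [43.9 -5.9 44.9]
```

View pics/l4.png

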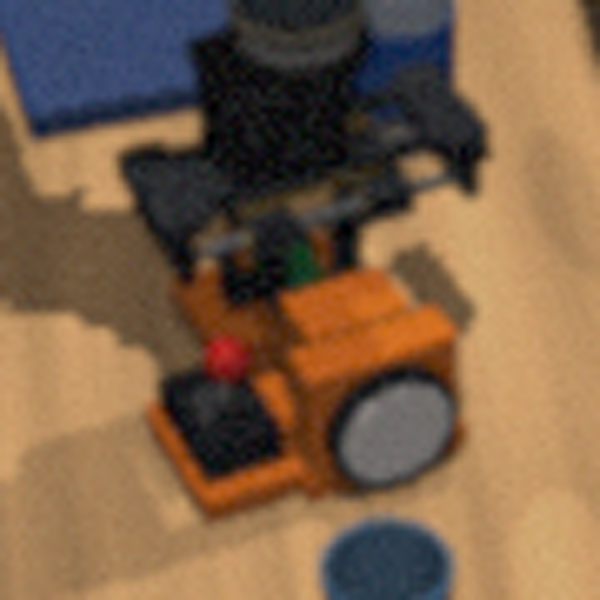

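The crop shows the fingers straddling the bay with a bit of green at (300,262) entering the tunnel. The ball is at (228,357). I'll check the button end's height numerically.

```bash
cat > box.py <<'E'
from h import *
def box():
  for n in("side","top"):
    p,P=grab(n); v=~np.isnan(P[...,0]); h=cv2.cvtColor(p,cv2.COLOR_RGB2HSV).astype(int)
    A=P[v]; L=np.c_[(A[:,:2]*1000-LO)@np.array([[np.cos(LA),-np.sin(LA)],[np.sin(LA),np.cos(LA)]]),A[:,2]*1000]; hv=h[v]
    m=(L[:,0]>-32)&(L[:,0]<90)&(abs(L[:,1])<17)&(L[:,2]>25)&(L[:,2]<135)
    for a in range(-30,90,10):
        k=m&(L[:,0]>=a)&(L[:,0]<a+10)
        if k.sum(): print(n,a,k.sum(),"z",np.percentile(L[k,2],[10,50,90]).round(0),"y",np.median(L[k,1]).round(0),"hsv",np.median(hv[k],0))
E
python3 -c "
from box import *
box()"
```

```text
side -30 5 z [90. 91. 92.] y 4.0 hsv [ 13. 204. 139.]
side -20 6 z [ 87.  96. 104.] y -15.0 hsv [ 89.  109.5  25.5]
side -10 13 z [ 74.  82. 103.] y -15.0 hsv [ 17. 128.  38.]
side 0 14 z [66. 71. 75.] y -3.0 hsv [ 40.5 139.5  57.5]
side 10 8 z [69. 74. 75.] y -4.0 hsv [ 63. 161.  59.]
side 20 3 z [73. 74. 77.] y -7.0 hsv [ 64. 123.  56.]
side 30 2 z [61. 65. 69.] y 1.0 hsv [ 56.5 118.5  35.5]
side 40 2 z [26. 26. 26.] y 12.0 hsv [98.  83.5 36.5]
side 50 6 z [29. 30. 32.] y 10.0 hsv [111.5  96.   16. ]
side 60 7 z [31. 35. 43.] y 9.0 hsv [ 15. 128.  37.]
side 70 3 z [32. 37. 45.] y 11.0 hsv [ 12. 168.  73.]
top 50 7 z [65. 78. 81.] y 5.0 hsv [19. 93. 47.]
top 60 7 z [69. 70. 81.] y 2.0 hsv [ 18. 130.  63.]
top 70 6 z [52. 72. 94.] y 7.0 hsv [ 13.  110.5  69.5]
```

Request:
arm_command(deltas=[-1, -0.002, 0, 0, 0, -1, -0.002, 0, 0, 0, -1, 0, 0, 0.003, 0, -1, 0, 0, 0.003, 0, -1, 0, 0, 0, 0], newtons=30)

```text
time: 14.75
position: [0.5561, 0.237, 0.052]
tool_rot: [0.586, 0.81, 0.0, -0.001]
ft_force: [-2.1, 7.0, 0.5]
grip_width: 0.0288
grip_force: 28.9
```

```bash
python3 -c "
from look import *
from box import *
look();box()"
```

```text
t 14.75 pos [556.1 237.   52. ] x [-0.312  0.95   0.002] y [ 0.95   0.312 -0.   ] z [-0.001  0.002 -1.   ] yaw_y 18.2 F [-2.1  7.   0.5] w 28.8 gf 28.9 q [ 0.22  0.73  1.61  0.    0.8  -0.1 ]
TCP lantern [-9.3  0.5 52. ]
23 slope -33.5 yaw 94.4 lantern-frame mean [ 6.7 12.4 69.7] ends [-56.1  27.8 112.4] [64.5 -1.7 30.4]
side -30 4 z [90. 90. 92.] y -2.0 hsv [ 12.  208.5 151. ]
side -20 11 z [ 84.  94. 103.] y -14.0 hsv [ 67. 153.  47.]
side -10 7 z [76. 83. 93.] y -16.0 hsv [ 10. 132.  52.]
side 0 3 z [63. 64. 64.] y -2.0 hsv [ 21. 166.  69.]
side 10 7 z [58. 63. 68.] y -5.0 hsv [ 61. 154.  66.]
side 20 4 z [46. 56. 61.] y 3.0 hsv [ 53.  106.5  40.5]
side 30 2 z [49. 51. 54.] y 15.0 hsv [ 61.  111.5  41. ]
side 40 4 z [29. 39. 47.] y 14.0 hsv [ 58.5 113.   34. ]
side 50 5 z [29. 30. 42.] y 15.0 hsv [51. 85. 31.]
side 60 2 z [32. 33. 34.] y 12.0 hsv [ 51.5 109.5  33. ]
side 70 2 z [51. 53. 55.] y 16.0 hsv [  8.  105.   58.5]
side 80 1 z [49. 49. 49.] y 16.0 hsv [ 13. 163.  72.]
top 40 3 z [63. 65. 67.] y 2.0 hsv [35. 74. 48.]
top 50 7 z [56. 60. 72.] y 5.0 hsv [21. 80. 51.]
top 60 6 z [51. 54. 60.] y 1.0 hsv [ 16. 113.  63.]
top 70 3 z [32. 53. 67.] y 1.0 hsv [ 15. 116.  65.]
```

Request:
arm_command(deltas=[-1, 0.002, 0, 0.001, 0, -1, 0.002, 0, 0.001, 0, -1, 0, 0, 0, 0, -0.1, 0, 0, 0, 0, 0.1, 0, 0, 0, 0, 0.1, 0, 0, 0, 0, 0.1, 0, 0, 0, 0])

```text
time: 15.78
position: [0.5557, 0.2393, 0.0498]
tool_rot: [0.586, 0.81, -0.0, 0.0]
ft_force: [0.8, -0.0, -0.3]
grip_width: 0.0472
grip_force: 0.0
```

Request:
arm_command(deltas=[0.1, 0, 0, -0.02, 0, 0.1, 0, 0, -0.04, 0, 0.1, 0, 0, -0.05, 0, -1, 0, 0, -0.03, 0, -1, 0, 0, 0, 0, -1, 0, 0, 0, 0])

```text
time: 16.52
position: [0.5546, 0.2394, 0.189]
tool_rot: [0.586, 0.81, -0.001, -0.001]
ft_force: [-0.1, 1.3, -0.6]
grip_width: 0.0257
grip_force: 0.0
```

```bash
python3 -c "
from look import *
from box import *
look('l5');box()"
```

```text
t 16.525 pos [554.6 239.4 189. ] x [-0.313  0.95   0.   ] y [ 0.95   0.313 -0.002] z [-0.002 -0.001 -1.   ] yaw_y 18.22 F [-0.1  1.3 -0.6] w 25.7 gf 0.0 q [ 0.22  0.54  1.52 -0.    1.09 -0.1 ]
TCP lantern [ -6.6   1.2 189. ]
side -30 3 z [90. 91. 92.] y 3.0 hsv [ 16. 201. 140.]
side 0 9 z [41. 60. 64.] y 9.0 hsv [ 25. 147. 109.]
side 10 14 z [54. 60. 64.] y 6.0 hsv [ 65. 151.  89.]
side 20 17 z [47. 60. 64.] y 6.0 hsv [ 67. 168.  73.]
side 30 16 z [52. 60. 65.] y 5.0 hsv [ 68.  158.5  72.5]
side 40 19 z [35. 61. 65.] y 9.0 hsv [ 68. 158.  66.]
side 50 17 z [40. 61. 64.] y 10.0 hsv [ 67. 148.  53.]
side 60 31 z [59. 67. 94.] y 6.0 hsv [ 13. 185.  82.]
side 70 63 z [58. 80. 97.] y -0.0 hsv [ 13. 189.  87.]
side 80 2 z [96. 96. 96.] y -4.0 hsv [ 13.5 145.  128. ]
top -30 1 z [87. 87. 87.] y -15.0 hsv [ 11. 168. 114.]
top 50 2 z [38. 46. 53.] y 16.0 hsv [ 13.5 108.5  43.5]
top 60 6 z [31. 53. 70.] y 15.0 hsv [ 12.5 142.   54. ]
top 70 25 z [56. 91. 98.] y 1.0 hsv [ 12. 188.  99.]
top 80 3 z [84. 89. 96.] y 7.0 hsv [ 13. 194. 113.]
```

Request:
arm_command(deltas=[-1, -0.034, -0.025, 0, 0, -1, -0.034, -0.025, 0, 0, -1, -0.034, -0.024, 0, 0, -1, 0, 0, 0.04, 0, -1, 0, 0, 0.04, 0, -1, 0, 0, 0.027, 0, -1, 0, 0, 0, 0, -1, 0, 0, 0, 0])

```text
time: 17.68
position: [0.5174, 0.1197, 0.0832]
tool_rot: [0.586, 0.81, 0.0, 0.0]
ft_force: [0.2, 0.5, -0.3]
grip_width: 0.001
grip_force: 0.0
```

```bash
cat > ball.py <<'E'
from h import *
def ball():
    o,R=st(); L=lambda v:loc(LO,LA,np.array(v)*1000,True).round(1)
    print("TCP lantern",L(o["position"]))
    p,P=grab("side"); h=cv2.cvtColor(p,cv2.COLOR_RGB2HSV).astype(int)
    m=((h[...,0]<4)|(h[...,0]>174))&(h[...,1]>150)&(P[...,0]>.4)&(P[...,0]<.56)&(P[...,1]>.1)&(P[...,1]<.3)
    if m.sum(): print("ball surf",m.sum(),L(np.nanmedian(P[m],0)))
E
python3 -c "
from ball import *
ball()"
```

```text
t 17.675 pos [517.4 119.7  83.2] x [-0.313  0.95  -0.   ] y [0.95  0.313 0.   ] z [ 0. -0. -1.] yaw_y 18.22 F [ 0.2  0.5 -0.3] w 1.0 gf 0.0 q [ 0.02  0.61  1.79 -0.    0.74 -0.3 ]
TCP lantern [-108.7   73.9   83.2]
ball surf 4 [-81.3  70.5  89.2]
```

Positions fit. Now I'll push the lever over to +x: 66 mm in steps, to about TCP x −43.

Request:
arm_command(deltas=[-1, 0.01, 0, 0.002, 0, -1, 0.01, 0, 0, 0, -1, 0.01, 0, 0, 0, -1, 0.01, 0, 0, 0, -1, 0.01, 0, 0, 0, -1, 0.008, 0, 0, 0, -1, 0.004, 0, 0, 0, -1, 0, 0, 0, 0])

```text
time: 18.73
position: [0.4973, 0.179, 0.0808]
tool_rot: [0.586, 0.81, -0.0, -0.0]
ft_force: [-0.4, -0.1, 0.9]
grip_width: 0.0007
grip_force: 0.0
```

Request:
arm_command(deltas=[-1, 0.002, 0, 0, 0, -1, 0.002, 0, 0, 0, -1, 0, 0, 0, 0])

```text
time: 19.1
position: [0.4969, 0.1806, 0.0809]
tool_rot: [0.586, 0.811, -0.001, 0.001]
ft_force: [1.8, -8.2, -1.8]
grip_width: 0.0006
grip_force: 3.5
```

```bash
python3 -c "
from ball import *
ball()"
```

```text
t 19.1 pos [496.9 180.6  80.9] x [-0.314  0.949 -0.003] y [ 0.949  0.314 -0.001] z [ 0.    -0.003 -1.   ] yaw_y 18.3 F [ 1.8 -8.2 -1.8] w 0.6 gf 3.5 q [ 0.14  0.62  1.79 -0.    0.73 -0.18]
TCP lantern [-44.4  74.4  80.9]
ball surf 10 [-27.5  81.8  92.8]
```

Request:
arm_command(deltas=[-1, -0.01, 0, 0, 0, -1, -0.02, 0, 0, 0, -1, 0, 0, -0.03, 0, -1, 0, 0, -0.05, 0, -1, 0, 0, -0.05, 0, -1, -0.04, 0, -0.03, 0, -1, -0.04, 0, 0, 0, -1, 0, 0, 0, 0])

```text
time: 20.15
position: [0.532, 0.0757, 0.2417]
tool_rot: [0.588, 0.809, 0.001, 0.001]
ft_force: [0.3, 0.7, -0.3]
grip_width: 0.0004
grip_force: 0.0
```

```bash
python3 -c "
from ball import *
from box import *
ball();box()
p,_=grab('side'); cv2.imwrite('pics/fin.png',cv2.resize(p[:,:,::-1][110:290,180:360],(600,600),interpolation=2))"
```

```text
t 20.15 pos [532.   75.7 241.7] x [-0.309  0.951 -0.   ] y [0.951 0.309 0.002] z [ 0.002  0.    -1.   ] yaw_y 17.99 F [ 0.3  0.7 -0.3] w 0.4 gf 0.0 q [-0.07  0.39  1.63  0.    1.12 -0.38]
TCP lantern [-155.    73.8  241.7]
ball surf 28 [-28.1  77.5  93.3]
side -30 4 z [90. 91. 92.] y -2.0 hsv [ 13.5 207.5 152.5]
side 0 7 z [54. 62. 63.] y 7.0 hsv [ 27. 141.  79.]
side 10 14 z [56. 61. 64.] y 5.0 hsv [ 67.  153.5  73.5]
side 20 17 z [51. 60. 64.] y 5.0 hsv [ 68. 171.  73.]
side 30 16 z [44. 59. 63.] y 7.0 hsv [ 68.  157.5  71.5]
side 40 12 z [29. 57. 63.] y 10.0 hsv [ 68. 146.  64.]
side 50 12 z [34. 53. 59.] y 12.0 hsv [ 68.5 145.   55. ]
side 60 13 z [53. 58. 72.] y 12.0 hsv [ 17. 142.  64.]
side 70 26 z [60. 78. 97.] y 10.0 hsv [ 12.  204.5 111.5]
side 80 1 z [95. 95. 95.] y 9.0 hsv [ 12. 183. 169.]
top -30 14 z [54. 62. 84.] y 1.0 hsv [ 22.  150.5  80.5]
top -20 17 z [52. 60. 67.] y -0.0 hsv [ 44. 124.  73.]
top -10 18 z [49. 57. 67.] y 3.0 hsv [ 45.5 123.   73.5]
top 0 17 z [49. 59. 68.] y 3.0 hsv [ 44. 124.  72.]
top 10 17 z [44. 57. 63.] y 3.0 hsv [ 45. 122.  73.]
top 20 17 z [52. 56. 63.] y 1.0 hsv [ 46. 124.  72.]
top 30 18 z [43. 58. 67.] y 4.0 hsv [ 44.  122.5  74.5]
top 40 19 z [48. 58. 66.] y 4.0 hsv [ 51. 125.  88.]
top 50 20 z [47. 59. 67.] y 4.0 hsv [ 40.5 112.5  64.5]
top 60 17 z [32. 55. 72.] y 5.0 hsv [ 18. 139.  72.]
top 70 27 z [ 48.  90. 100.] y -2.0 hsv [ 15. 195. 151.]
top 80 1 z [25. 25. 25.] y 15.0 hsv [ 14. 197. 133.]
```

View pics/fin.png

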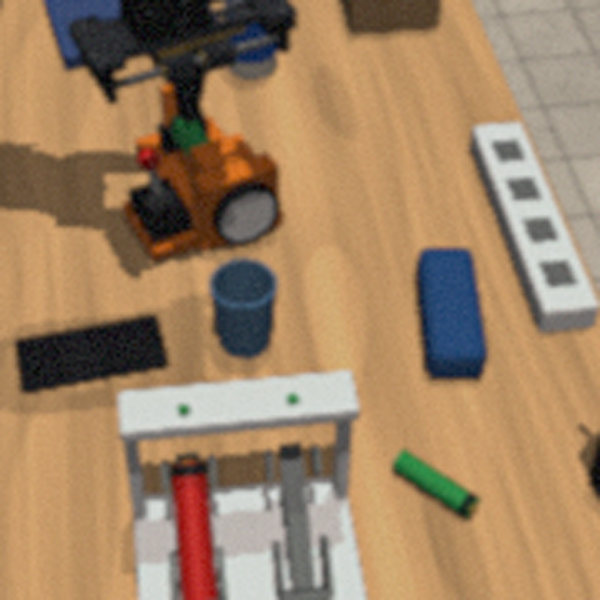

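The final picture shows the green stick level in the bay at (188,130) and the lever leaning to the on side, with the ball at (148,157). The red stick is still in its cradle, the other cradle is empty, and the bystanders haven't moved.

```bash
python3 -c "
from rig import order
print(order.hand_in())"
```

```text
the job is handed in; nothing more can be done
None
```

I loaded the green stick into the lantern, where it measures level and home in the bay, pushed the lever over to its on stop, left the red stick in the charger, and handed the job in at about 20 s of the 56 s limit.

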